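Make a laboratory hotplate ready: dial, beaker, cover, switch

ROBOT

A 6-joint arm with a two-finger parallel gripper is mounted at the origin on the work surface. World frame = base frame: x ahead of the robot, y to its left, z up, the work surface at z = 0. Lengths are in m, angles in rad, forces in N, time in s.
With the tool pointing down it reaches from about 0.35 to 0.85 m from the base axis. Payload 8.1 kg.
Tool frame: the origin (TCP) lies on the centre line of the jaws, within the pads' length; the fingertips stand 17 mm ahead of it and the grasp point (between the pads) lies 2 mm behind it; z points along the fingers, y is the line along which they close (so a half turn about z gives the same grasp; the last joint's range is limited). The gripper opens to 93 mm and grips with 3 to 60 N. Pads are 15 mm wide; open, the fingers measure 128 mm over their backs; the gripper's body (75 mm by 188 mm) begins 65 mm behind the grasp point.
Start: joints at [1.224, 0.13, 1.488, -0, 1.523, -0.085], TCP at [0.155, 0.58, 0.236] pointing down, gripper open.
Joint ranges: [-2.96, 2.96], [-0.89, 2.26], [0.02, 2.5], [-1.34, 4.48], [0, 2.73], [-2.66, 2.66]. Speed limits (rad/s): [2.39, 2.39, 2.79, 3.14, 3.14, 3.14].

INTERFACE

Orientations are given as a rotation vector (axis times angle).
In Python, from plant import telemetry, viewer, order gives the robot as it stands.
- The arm moves only by the tool send_rows, never from a script. Its argument "plan" is a list that holds one entry, the list of rows, each a list of 5 numbers: the closure, from -1 (fully open) to 1 (shut), then the shift along the world's x, y, z normalised to -1 to 1, where 1 is 0.2 m, then the turn about the world's z normalised to -1 to 1, where 1 is 60 degrees. A call has 1 to 20 rows; each row is the pose to reach, as a shift and turn from the pose commanded when the call began; what a row does not reach only later rows make up. A row lasts 1/12 s, in which the tool goes at most 41.7 mm and 7.16 degrees, less where a joint would pass 70% of its speed; a pose out of reach is approached as far as the arm can. A call with a number of a shift or a turn outside -1 to 1 is refused whole. A call with a gripper value outside its range is refused whole. The fingers move at their own pace and stop on an object; "force" is the grip in N (left out, the last holds). Time passes only in rows, so rows that repeat a pose let the fingers close. It gives the time, the measured TCP pose, the force, the opening and the grip force at its end, in the units of the state.
- telemetry.read_state(): the state, without advancing time (a new reading comes with each control period).
- viewer.read_camera(name): name is "side" or "top" or "wrist"; returns (picture, depth): 400x640x3 uint8, blue, green, red; 400x640 float32, m along the optical axis (not along the pixel's ray), 0 where there is no reading.
- viewer.calibration(name): a dict with "camera_matrix" (3x3 intrinsics, pixels), "extrinsics" (4x4, takes a point from camera to world coordinates); the wrist camera has in their place "hand_eye" (4x4, takes a point from camera to tool coordinates, whose origin is the TCP and whose axes are the flange's). Camera axes: x right, y up, looking along -z (the intrinsics and any distortion apply to the point x, -y, -z); pixel columns grow to the right and rows downward; lengths in m; the calibration is good to about 2 mm. A picture is of the moment at which its call begins: read the wrist's pose just before it. calibration takes no time and is no camera call.
- order.close_job(): hands the job in; it is judged then, once.
The state is a dict: "t": time; "q": joint angles; "dq": joint speeds; "joint_torque": joint torques, N m; "tool_pos": TCP position; "orientation": TCP orientation; "force": force on the tool from outside, world axes, zero at the start; "wrist_torque": the same for the moment, N m; "opening": finger opening in m; "gripper_force": force on a finger pad.
Only numpy, scipy, OpenCV 4.12 (cv2) and the standard library are available. Lean on these libraries where they do the work, as an engineer would, in place of code of your own. Each camera call takes 0.05 s, during which the arm holds its last target. There are 200 camera calls.

TASK

Get the hotplate ready for a heating demonstration, in this order: turn the heat knob until its white pointer line stands at the raised black tab on the dial and let go of it; stand the steel beaker gently in the middle of the round plate; put the cover on the beaker so it sits level and seated on the rim; last, slide the power switch fully to its far end, towards the plate side. Leave the knob at the mark and do not disturb the bottle and the jar standing by.

Things in the scene. Friction and masses are not known exactly. Their poses are not given: they have to be found in the camera images.
- hotplate: white laboratory hotplate, fixed to the table, 260 (x) x 210 (y) mm, chassis top 65 mm above the table. Origin: centre of its underside, on the table. Its x axis points from the control side (knob and switch) to the plate side; y to the left. The knob axis stands at x -75, y +48 mm; the switch track is centred at x -75, y -72 mm
- plate_center (a point): centre of the top face of the round aluminium plate (diameter 132 mm), 90 mm above the table, at x +55 mm, y 0 of the hotplate
- heat_knob: black twist knob, vertical axis: disc 64 mm across, 8 mm thick, with an upright grip bar 58 mm long (x), 14 mm wide (y), up to 40 mm above the origin. White line on half the bar and a small nose: the pointer, along +x. Origin on the axis, 71 mm above the table. Turns 270 degrees between stops; at the start the mark lies 0.7 to 2.7 rad clockwise (from above) of the pointer, no stop between
- knob_grip (a point): point on the knob axis at the height to grip the bar, 102 mm above the table, 9 mm below the bar's top
- knob_pointer (a point): point on the knob's pointer line, 45 mm from the knob axis (just past the nose)
- dial: flat aluminium ring around the knob, fixed to the hotplate, outer diameter 110 mm, with thin tick marks and one raised black tab 12 x 5 mm standing 11 mm above the chassis top: the index mark. Origin on the knob axis, 65 mm above the table; its x axis points to the tab
- mark (a point): point on the line through the middle of the index tab, 45 mm from the knob axis, where the knob pointer belongs
- switch_top (a point): centre of the top of the black slide switch grip, an upright block 20 mm along its slide, 28 mm across it and 40 mm tall, on a track 14 mm high on the hotplate; its top is about 120 mm above the table. Slides along the hotplate's +x
- switch (a joint): travel of the slide switch in m: 0 off, at the end nearer the robot; 0.030 fully on, at the end nearer the plate
- beaker: open steel beaker, outer diameter 60 mm, 85 mm tall, wall 4 mm, stands loose on the table. Origin: centre of its underside, z up
- beaker_rim (a point): centre of the beaker's mouth, level with the rim, 85 mm above its underside
- cover: loose aluminium cover: disc 74 mm across, 5 mm thick; below it a boss (diameter 42, 5 mm deep) that enters the beaker's 52 mm mouth; on top a black knob (diameter 22 mm, from 11 to 39 mm above the origin). Starts lying on its boss, knob up. Origin: centre of the disc's underside, the face that rests on the rim; z up
- cover_grip (a point): point on the cover knob's axis at the height to grip, 29 mm above the disc's underside
- reagent_bottle: bystander: amber bottle, diameter 64 mm, 150 mm tall; origin: centre of its underside
- jar: bystander: white plastic jar, diameter 70 mm, 85 mm tall; origin: centre of its underside
There are look-alikes about, which are no part of the job. What is shaped like the cover but orange or yellow is not meant.

How it is judged:
By the outcome, as a careful person would: the job done as asked, in the order asked, and still so for the second after the job is handed in, with the robot touching nothing.
It also fails if it takes over 72 s, if anything falls off the work surface, if the arm or the gripper's body presses on something with over 40 N, if the wrist force passes 120 N, or if a joint passes its speed limit or range.

## Working session

There is one attempt and no reset: what is moved stays moved. The work goes in short steps, Python scripts to look and compute and a tool call to move; the robot and the scene stay as the last step left them, time stands still between calls to the robot, and variables do not carry over. Pictures are saved under pics/ and viewed, at most 10 in all, crops included, and the job is handed in when it is done.

Besides the shell and the picture viewer there is one more tool, called after "Call:" as a command line: name --argument value ..., lists and objects as JSON in quotes. send_rows: Moves the arm, as the interface text tells. Scaled input: -1 to 1 covers 0.2 m each way for a shift and 60 degrees each way for a turn. Its arguments: {"type":"object","properties":{"plan":{"type":"array"},"force":{"type":"number"}},"required":["plan"]}

```bash
mkdir -p pics; ls; cat > h.py <<'E'
import numpy as np, cv2
from plant import telemetry, viewer, order
from scipy.spatial.transform import Rotation as R
def cam(n):
    s=telemetry.read_state(); im,d=viewer.read_camera(n); c=viewer.calibration(n)
    if 'extrinsics' in c: T=np.array(c['extrinsics'])
    else:
        W=np.eye(4); W[:3,:3]=R.from_rotvec(s['orientation']).as_matrix(); W[:3,3]=s['tool_pos']; T=W@np.array(c['hand_eye'])
    return im,d,np.array(c['camera_matrix']),T,c
def world(d,K,T):
    v,u=np.mgrid[:d.shape[0],:d.shape[1]]
    P=np.stack([(u-K[0,2])/K[0,0]*d,-(v-K[1,2])/K[1,1]*d,-d],-1)
    return P@T[:3,:3].T+T[:3,3]
def proj(p,K,T):
    q=np.linalg.inv(T)@np.append(p,1); return K[0,0]*q[0]/-q[2]+K[0,2], K[1,2]-K[1,1]*q[1]/-q[2]
E
python3 - <<'E'
from h import *
for n in ['top','side']:
    im,d,K,T,c=cam(n); cv2.imwrite(f'pics/{n}0.png',im); np.savez(f'pics/{n}0.npz',im=im,d=d,K=K,T=T)
    print(n,{k:v for k,v in c.items()})
print(telemetry.read_state())
E
```

```text
pics
top {'camera_matrix': array([[442.80525504,   0.        , 319.31525686],
       [  0.        , 442.80525504, 205.32131894],
       [  0.        ,   0.        ,   1.        ]]), 'extrinsics': array([[-0.01031368,  0.98978106, -0.14222192,  0.38583686],
       [-0.99993911, -0.01076695, -0.00241789, -0.05378817],
       [-0.00392448,  0.14218833,  0.98983184,  1.18723789],
       [ 0.        ,  0.        ,  0.        ,  1.        ]])}
side {'camera_matrix': array([[377.00999888,   0.        , 327.85391846],
       [  0.        , 377.00999888, 194.87629241],
       [  0.        ,   0.        ,   1.        ]]), 'extrinsics': array([[ 0.73425783,  0.46580084, -0.49385727, -0.01184319],
       [-0.67865763,  0.52187084, -0.51679264, -0.61566798],
       [ 0.01700726,  0.71461906,  0.69930705,  0.90600834],
       [ 0.        ,  0.        ,  0.        ,  1.        ]])}
{'t': 0.1, 'q': array([ 1.22359194e+00,  1.31077189e-01,  1.48915232e+00,  2.69367505e-05,
        1.52301919e+00, -8.54280823e-02]), 'dq': array([-0.00037403, -0.00050227, -0.00259658,  0.00024258,  0.00196981,
       -0.00015604]), 'joint_torque': array([ 1.13695321e-03, -5.61338925e+01, -4.93094623e+01,  7.72024132e-02,
        2.91555509e-02, -2.38509926e-05]), 'tool_pos': array([0.15509822, 0.57910671, 0.2347073 ]), 'orientation': array([-4.09976261e-01, -3.11434089e+00,  2.53131171e-03]), 'force': array([-0.37122793,  0.51955732,  0.89752082]), 'wrist_torque': array([0.02808284, 0.01360937, 0.01755223]), 'gripper_force': 0.0, 'opening': 0.0930639598456873}
```

View pics/top0.png

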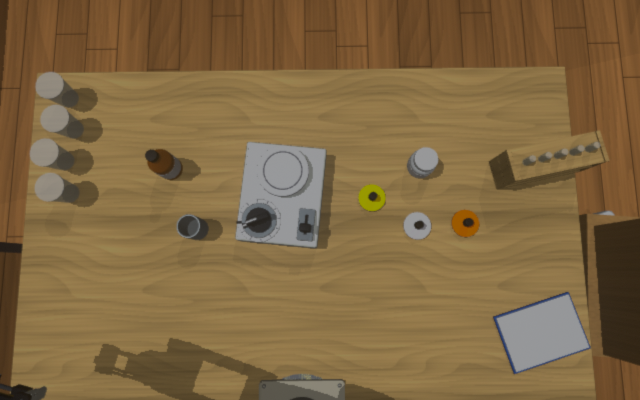

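View pics/side0.png

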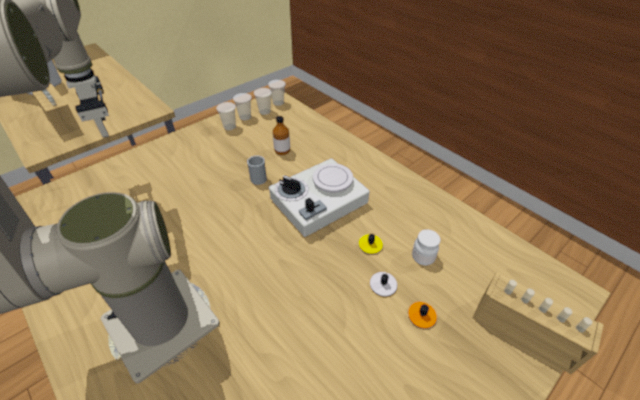

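Top view: the hotplate is at (282,195), the beaker at (192,228), the bottle at (163,163) and the jar at (424,162). There are three cover-shaped things: yellow at (372,198), white/aluminium at (417,226) and orange at (465,223). The aluminium one at (417,226) fits the description; the coloured ones are excluded. The next step is a confirming crop and first measurements.

```bash
python3 - <<'E'
from h import *
z=np.load('pics/top0.npz'); im,d,K,T=z['im'],z['d'],z['K'],z['T']
a=cv2.resize(im[135:255,232:332],None,fx=4.8,fy=4.8,interpolation=3)
b=cv2.resize(im[180:250,350:490],None,fx=2.2,fy=2.2,interpolation=3)
c=np.zeros((max(a.shape[0],b.shape[0]),a.shape[1]+b.shape[1],3),np.uint8);c[:a.shape[0],:a.shape[1]]=a;c[:b.shape[0],a.shape[1]:]=b
cv2.imwrite('pics/crop0.png',c)
for n in ['top','side']:
    z=np.load(f'pics/{n}0.npz'); im,d,K,T=z['im'],z['d'],z['K'],z['T']; W=world(d,K,T)
    ok=(d>0)&(W[...,0]>.3)&(W[...,0]<.85)&(W[...,1]>-.5)&(W[...,1]<.4)
    t=ok&(abs(W[...,2])<.01); print(n,'table z',np.median(W[t][:,2]))
    # chassis top
    m=ok&(W[...,2]>.058)&(W[...,2]<.07)
    m=(cv2.morphologyEx(m.astype(np.uint8),cv2.MORPH_OPEN,np.ones((3,3))))
    k,l,st,ce=cv2.connectedComponentsWithStats(((ok)&(W[...,2]>.012)).astype(np.uint8))
    for i in range(1,k):
        if st[i,4]<30: continue
        P=W[l==i]; zt=np.percentile(P[:,2],97); top=P[P[:,2]>zt-.008]
        print(i,st[i,4],ce[i].round(),'ztop',zt.round(4),'top mid',((top.max(0)+top.min(0))/2)[:2].round(4),'n',len(top))
        if st[i,4]>2000:
            r=cv2.minAreaRect((P[P[:,2]>.055][:,:2]*1000).astype(np.float32)); print('rect',r)
            pl=P[(P[:,2]>.083)&(P[:,2]<.097)]; print('plate?',cv2.minEnclosingCircle((pl[:,:2]*1000).astype(np.float32)),np.median(pl,0))
E
```

```text
top table z 0.0003848396298630208
1 8118 [281. 195.] ztop 0.0996 top mid [0.5863 0.0515] n 833
rect ((580.2265014648438, 47.44610595703125), (210.50405883789062, 260.66552734375), 83.77898406982422)
plate? ((571.8113403320312, 33.27067184448242), 128.35057067871094) [0.63171114 0.04220086 0.09034899]
2 705 [422. 162.] ztop 0.0886 top mid [ 0.6622 -0.3237] n 432
3 800 [163. 163.] ztop 0.1513 top mid [0.6614 0.3534] n 118
12 83 [372. 197.] ztop 0.0475 top mid [ 0.5749 -0.192 ] n 55
47 464 [191. 227.] ztop 0.0875 top mid [0.497  0.2773] n 133
57 126 [418. 227.] ztop 0.0474 top mid [ 0.4973 -0.3092] n 56
59 93 [468. 222.] ztop 0.0469 top mid [ 0.5037 -0.4386] n 56
side table z 0.00036203593684203117
1 515 [280. 136.] ztop 0.1503 top mid [0.6621 0.3572] n 43
2 425 [256. 168.] ztop 0.0866 top mid [0.4962 0.2797] n 89
3 4586 [318. 195.] ztop 0.1054 top mid [0.5003 0.0525] n 194
rect ((580.639404296875, 49.492958068847656), (213.3533935546875, 261.4388732910156), 83.51309967041016)
plate? ((572.748046875, 32.45183181762695), 130.26416015625) [0.62637837 0.04124585 0.09034471]
4 721 [426. 246.] ztop 0.0873 top mid [ 0.6628 -0.3226] n 307
5 81 [371. 239.] ztop 0.0469 top mid [ 0.5757 -0.1899] n 37
29 92 [384. 278.] ztop 0.0455 top mid [ 0.4991 -0.3084] n 50
60 113 [423. 310.] ztop 0.0464 top mid [ 0.5041 -0.4364] n 56
```

View pics/crop0.png

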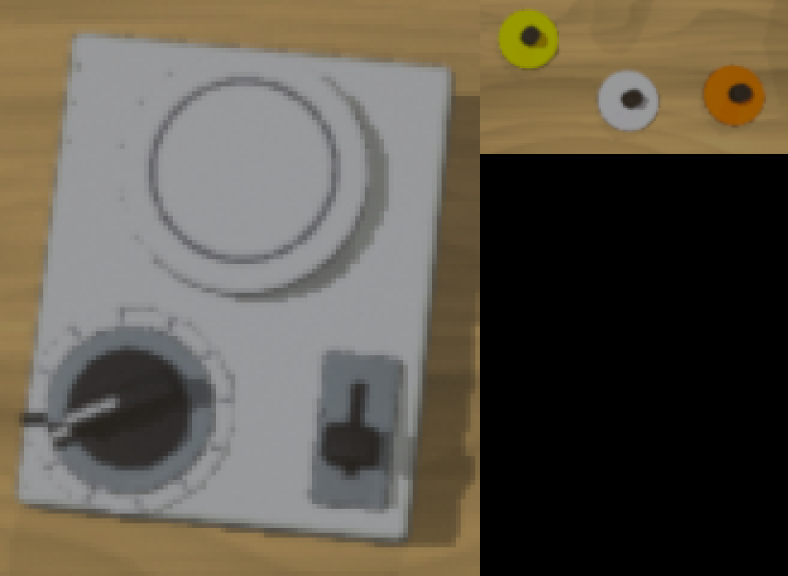

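The crop confirms three cover-shaped things, yellow, aluminium-white and orange. The white one, at about (417,226) in the full picture, is the cover. The knob's white line points left and slightly towards the robot. The tab isn't clear at this distance, so I'll look from close by.

Call:
send_rows --plan '[[[-1,0.25,-0.25,0.2,0],[-1,0.5,-0.5,0.4,0],[-1,0.75,-0.75,0.5,0],[-1,1,-1,0.6,0],[-1,1,-1,0.6,0],[-1,1,-1,0.6,0],[-1,1,-1,0.6,0]]]'

```text
t: 0.68
tool_pos: [0.3452, 0.3888, 0.3504]
orientation: [-0.41, -3.114, 0.001]
force: [1.1, -0.5, 0.3]
opening: 0.0931
gripper_force: 0.0
```

Call:
send_rows --plan '[[[-1,0.2,-0.25,0,0],[-1,0.3,-0.5,0,0],[-1,0.3,-0.75,0,0],[-1,0.3,-1,0,0],[-1,0.3,-1,0,0],[-1,0.3,-1,0,0],[-1,0.3,-1,0,0]]]'

```text
t: 1.27
tool_pos: [0.4048, 0.1882, 0.35]
orientation: [0.417, 3.113, -0.0]
force: [-0.8, 0.2, 0.1]
opening: 0.0927
gripper_force: 0.0
```

```bash
python3 - <<'E'
from h import *
s=telemetry.read_state(); print(s['t'],s['tool_pos'],s['orientation'])
im,d,K,T,c=cam('wrist'); print(c['hand_eye'],K, 'campos',T[:3,3])
cv2.imwrite('pics/w1.png',im); np.savez('pics/w1.npz',im=im,d=d,K=K,T=T)
E
```

```text
1.2667 [0.40475903 0.188219   0.34999366] [ 4.16923369e-01  3.11349364e+00 -2.53986607e-04]
[[ 6.30679923e-04  9.53646857e-01  3.00927357e-01  8.45100949e-02]
 [ 9.99999056e-01 -2.34171715e-04 -1.35368951e-03  1.90049467e-04]
 [-1.22047307e-03  3.00927927e-01 -9.53646105e-01 -1.49094175e-01]
 [ 0.00000000e+00  0.00000000e+00  0.00000000e+00  1.00000000e+00]] [[289.24280115   0.         317.36535513]
 [  0.         289.24280115 196.7589981 ]
 [  0.           0.           1.        ]] campos [0.32323398 0.21066689 0.49906017]
```

View pics/w1.png

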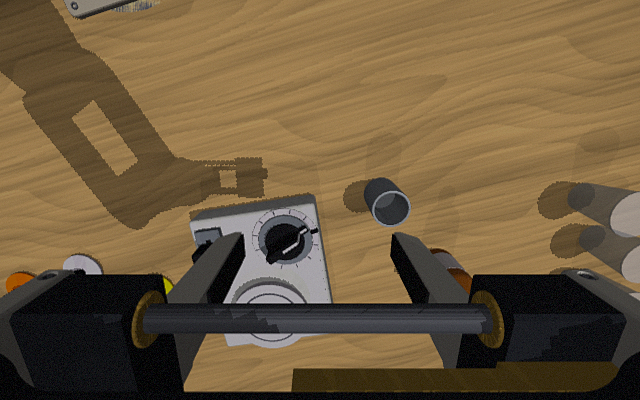

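The wrist view shows the knob at about (285,243) with a white pointer and a black tab-like mark near (313,231), and the beaker at (389,205). I'll move over the knob for a clear look.

Call:
send_rows --plan '[[[-1,0.18,-0.14,-0.15,0],[-1,0.36,-0.28,-0.3,0],[-1,0.5,-0.42,-0.45,0],[-1,0.5,-0.42,-0.5,0],[-1,0.5,-0.42,-0.5,0],[-1,0.5,-0.42,-0.5,0]]]'

```text
t: 1.82
tool_pos: [0.5034, 0.1072, 0.247]
orientation: [-0.409, -3.109, 0.001]
force: [-0.3, 0.1, -0.3]
opening: 0.0927
gripper_force: 0.0
```

```bash
python3 - <<'E'
from h import *
im,d,K,T,c=cam('wrist')
np.savez('pics/w2.npz',im=im,d=d,K=K,T=T)
p=proj(np.array([.511,.104,.1]),K,T); print(p,T[:3,3])
u,v=map(int,p); v0,u0=max(0,v-75),max(0,u-100)
cv2.imwrite('pics/w2.png',cv2.resize(im[v0:v0+150,u0:u0+200],None,fx=4,fy=4,interpolation=3)); print(u0,v0)
# rectified top views: hotplate-level plane z=.076 ; grid 0.5mm, x up y left around knob
W=world(d,K,T)
for lo,hi in [(.072,.08),(.082,.1),(.103,.118)]:
    m=(d>0)&(np.hypot(W[...,0]-.511,W[...,1]-.104)<.07)&(W[...,2]>lo)&(W[...,2]<hi)
    Q=W[m]; print(lo,len(Q),np.median(Q,0) if len(Q) else '', cv2.minAreaRect((Q[:,:2]*1000).astype(np.float32)) if len(Q)>5 else '')
E
```

```text
(np.float64(315.921645527588), np.float64(196.86277199788222)) [0.42272613 0.12932    0.39659334]
215 121
0.072 1545 [0.50111181 0.10705184 0.07866127] ((509.5545349121094, 106.0637435913086), (84.52716064453125, 79.92640686035156), 48.53083038330078)
0.082 194 [0.50431082 0.10584347 0.09095879] ((505.78125, 103.82550048828125), (8.071772575378418, 57.832576751708984), 12.610069274902344)
0.103 754 [0.51054627 0.10587895 0.11054726] ((511.72802734375, 104.8823471069336), (14.11840534210205, 58.414058685302734), 20.42327880859375)
```

View pics/w2.png

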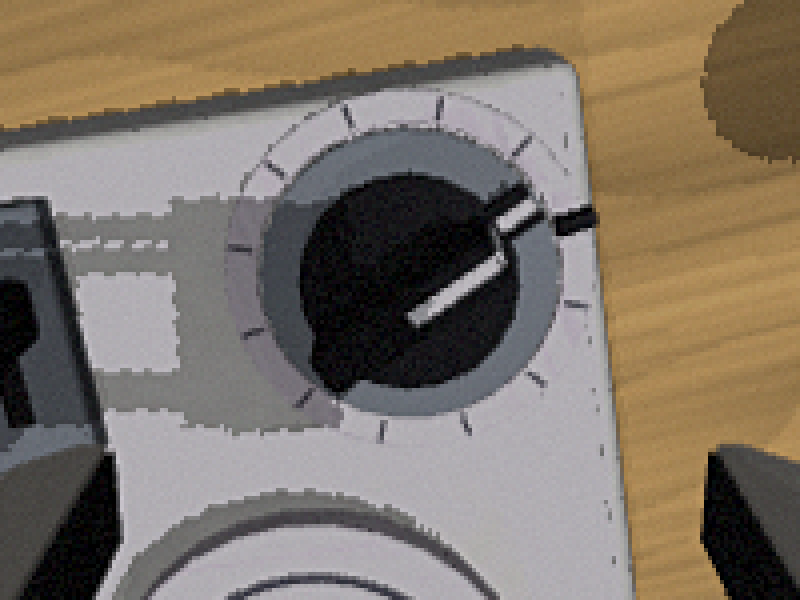

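The crop shows the knob centre near (410,285), the white pointer running to the upper right through (505,260) and ending in the nose at (517,215), and a raised black tab at (575,218). Next I'll measure both angles in world axes.

```bash
python3 - <<'E'
from h import *
z=np.load('pics/w2.npz'); im,d,K,T=z['im'],z['d'],z['K'],z['T']; W=world(d,K,T)
def ray(u,v,h):
    r=T[:3,:3]@np.array([(u-K[0,2])/K[0,0],-(v-K[1,2])/K[1,1],-1]); return T[:3,3]+r*(h-T[2,3])/r[2]
c=np.array([.5115,.105])
for name,cu,cv,h in [('tab',575,214,.076),('tick',575,304,.066),('tick2',440,105,.066),('line in',415,319,.111),('line out',500,264,.111),('nose',518,215,.08),('disc L',300,275,.079),('disc R',520,285,.079)]:
    u,v=215+(cu-1.5)/4,121+(cv-1.5)/4; p=ray(u,v,h); D=W[int(round(v)),int(round(u))]
    print(name,p.round(4),'depth pt',D.round(4),'ang',np.degrees(np.arctan2(p[1]-c[1],p[0]-c[0])).round(1),'r',np.hypot(*(p[:2]-c)).round(4),'dang',np.degrees(np.arctan2(D[1]-c[1],D[0]-c[0])).round(1),np.hypot(*(D[:2]-c)).round(4))
# raised non-knob points
r=np.hypot(W[...,0]-c[0],W[...,1]-c[1]); m=(d>0)&(r>.04)&(r<.062)&(W[...,2]>.070)&(W[...,2]<.085)
k,l,st,ce=cv2.connectedComponentsWithStats(m.astype(np.uint8))
for i in range(1,k):
    if st[i,4]>5:
        P=W[l==i]; print(st[i,4],ce[i],P.mean(0),im[l==i].mean(0),np.degrees(np.arctan2(P[:,1].mean()-c[1],P[:,0].mean()-c[0])))
# clean top view rectified at z=.065..: from top camera too
z=np.load('pics/top0.npz'); im,d,K,T=z['im'],z['d'],z['K'],z['T']; W=world(d,K,T)
r=np.hypot(W[...,0]-c[0],W[...,1]-c[1]); m=(d>0)&(r<.065)&(W[...,2]>.105); Q=W[m]; print(len(Q),cv2.minAreaRect((Q[:,:2]*1000).astype(np.float32)) if len(Q)>4 else '')
v=232+35/4.8,135+420/4.8; print(ray(v[0],v[1],.076))
E
```

```text
tab [0.5045 0.1554 0.076 ] depth pt [0.5052 0.1553 0.0722] ang 97.9 r 0.0509 dang 97.1 0.0507
tick [0.5339 0.1502 0.066 ] depth pt [0.5331 0.1495 0.0694] ang 63.6 r 0.0505 dang 64.1 0.0495
tick2 [0.4663 0.1261 0.066 ] depth pt [0.4662 0.1265 0.0685] ang 155.0 r 0.0499 dang 154.6 0.0501
line in [0.5121 0.1064 0.111 ] depth pt [0.5115 0.1061 0.1111] ang 68.1 r 0.0015 dang 88.7 0.0011
line out [0.5034 0.1312 0.111 ] depth pt [0.5038 0.1315 0.1113] ang 107.2 r 0.0274 dang 106.2 0.0276
nose [0.4997 0.1396 0.08  ] depth pt [0.4992 0.1396 0.0799] ang 108.9 r 0.0366 dang 109.5 0.0367
disc L [0.5009 0.0756 0.079 ] depth pt [0.5009 0.0759 0.0778] ang -109.8 r 0.0313 dang -110.1 0.031
disc R [0.52   0.1355 0.079 ] depth pt [0.5229 0.136  0.0702] ang 74.5 r 0.0316 dang 69.8 0.0331
575 [317.81565217 188.76173913] [0.51130041 0.1060384  0.071339  ] [102.07130435  94.84173913  90.72      ] 100.87999549039779
54 [358.7962963  175.87037037] [0.50683703 0.15549298 0.07518809] [21.98148148 20.81481481 21.92592593] 95.27623497410274
136 ((510.2021484375, 103.20585632324219), (14.281550407409668, 58.05989074707031), 21.34234619140625)
[0.50391345 0.15127246 0.076     ]
```

```bash
python3 - <<'E'
from h import *
z=np.load('pics/w2.npz'); im,d,K,T=z['im'],z['d'],z['K'],z['T']; W=world(d,K,T)
c=np.array([.5115,.105]); r=np.hypot(W[...,0]-c[0],W[...,1]-c[1]); a=np.degrees(np.arctan2(W[...,1]-c[1],W[...,0]-c[0]))
m=(d>0)&(r>.042)&(r<.062)&(abs(a-96)<12)&(W[...,2]>.0735)&(im.max(-1)<70); Q=W[m]
print(len(Q),Q.mean(0),cv2.minAreaRect((Q[:,:2]*1000).astype(np.float32)))
m=(d>0)&(r<.045)&(W[...,2]>.109)&(im.min(-1)>120); Q=W[m]; print(len(Q),Q.mean(0),cv2.minAreaRect((Q[:,:2]*1000).astype(np.float32)))
m=(d>0)&(r<.035)&(W[...,2]>.076)&(W[...,2]<.081); Q=W[m]; print('disc',cv2.minEnclosingCircle((Q[:,:2]*1000).astype(np.float32)))
m=(d>0)&(r<.05)&(W[...,2]>.076)&(W[...,2]<.085)&(im.min(-1)>120); Q=W[m]; print('nose',len(Q),Q.mean(0))
s=telemetry.read_state(); print(s['tool_pos'],s['q'],R.from_rotvec(s['orientation']).as_matrix()[:,1])
E
```

```text
4209 [0.5033534  0.15819361 0.31205868] ((504.6915588378906, 157.99032592773438), (19.588760375976562, 19.65943145751953), 20.889652252197266)
97 [0.50703456 0.11901105 0.11128668] ((507.0642395019531, 119.0832290649414), (4.1164398193359375, 27.776044845581055), 21.60546112060547)
disc ((510.7352600097656, 106.46561431884766), 33.331119537353516)
nose 38 [0.49951951 0.1392039  0.08000406]
[0.50391064 0.10788954 0.2492309 ] [ 1.10857442e-01 -1.03191080e-01  1.69923319e+00  7.75259207e-04
  1.54803380e+00 -1.19897267e+00] [ 2.58031922e-01  9.66136375e-01 -1.80152275e-04]
```

The pointer is at about 111° and the tab at about 96°. The offset is smaller than the text says, but the tab matches in height, size, colour and radius, and it is the only one. I'll align with the bar and descend.

Call:
send_rows --plan '[[[-0.2,0.02,-0.01,0,-0.12],[-0.2,0.04,-0.015,0,-0.24],[-0.2,0.04,-0.015,0,-0.36],[-0.2,0.04,-0.015,0,-0.48],[-0.2,0.04,-0.015,0,-0.6],[-0.2,0.04,-0.015,-0.1,-0.72],[-0.2,0.04,-0.015,-0.2,-0.84],[-0.2,0.04,-0.015,-0.3,-0.898],[-0.2,0.04,-0.015,-0.4,-0.898],[-0.2,0.04,-0.015,-0.5,-0.898],[-0.2,0.04,-0.015,-0.6,-0.898],[-0.2,0.04,-0.015,-0.66,-0.898],[-0.2,0.04,-0.015,-0.7,-0.898],[-0.2,0.04,-0.015,-0.73,-0.898],[-0.2,0.04,-0.015,-0.73,-0.898],[-0.2,0.04,-0.015,-0.73,-0.898]]]'

```text
t: 3.2
tool_pos: [0.5129, 0.1038, 0.105]
orientation: [1.776, 2.591, 0.001]
force: [-0.3, 0.0, 0.6]
opening: 0.0556
gripper_force: 0.0
```

```bash
python3 - <<'E'
from h import *
s=telemetry.read_state(); y=R.from_rotvec(s['orientation']).as_matrix()[:,1]; print(s['tool_pos'],np.degrees(np.arctan2(y[1],y[0])),s['opening'],s['force'])
E
```

```text
[0.51292072 0.1038348  0.10498006] 21.141613595030257 0.055638344309038024 [-0.30022686  0.02416958  0.5849902 ]
```

Call:
send_rows --plan '[[[1,0,0,0,0],[1,0,0,0,0],[1,0,0,0,0],[1,0,0,0,0],[1,0,0,0,0],[1,0,0,0,0],[1,0,0,0,0],[1,0,0,0,0]]]' --force 20

```text
t: 3.87
tool_pos: [0.5126, 0.1034, 0.1041]
orientation: [1.777, 2.591, 0.0]
force: [0.3, 0.1, 0.2]
opening: 0.0138
gripper_force: 20.0
```

Call:
send_rows --plan '[[[1,0,0,0,-0.04],[1,0,0,0,-0.08],[1,0,0,0,-0.12],[1,0,0,0,-0.16],[1,0,0,0,-0.2],[1,0,0,0,-0.23],[1,0,0,0,-0.25],[1,0,0,0,-0.25],[1,0,0,0,-0.25]]]'

```text
t: 4.62
tool_pos: [0.5125, 0.1034, 0.1041]
orientation: [2.099, 2.338, 0.0]
force: [1.2, 0.8, 0.6]
opening: 0.0139
gripper_force: 20.0
```

```bash
python3 - <<'E'
from h import *
s=telemetry.read_state(); y=R.from_rotvec(s['orientation']).as_matrix()[:,1]; print(s['tool_pos'],np.degrees(np.arctan2(y[1],y[0])),s['opening'],s['force'],s['wrist_torque'])
im,d,K,T,c=cam('wrist'); np.savez('pics/w3.npz',im=im,d=d,K=K,T=T)
p=proj(np.array([.511,.12,.1]),K,T); print(p,T[:3,3])
u,v=map(int,p); v0,u0=max(0,v-100),max(0,u-130)
cv2.imwrite('pics/w3.png',cv2.resize(im[v0:v0+200,u0:u0+260],None,fx=3,fy=3,interpolation=3)); print(u0,v0)
E
```

```text
[0.51248834 0.10341011 0.10407956] 6.162929952255641 0.013937060332788598 [1.18436779 0.83768182 0.6389026 ] [-0.05078514 -0.0550384  -0.01173285]
(np.float64(317.65566888734264), np.float64(229.6386445582311)) [0.50351592 0.18767751 0.25317301]
187 129
```

View pics/w3.png

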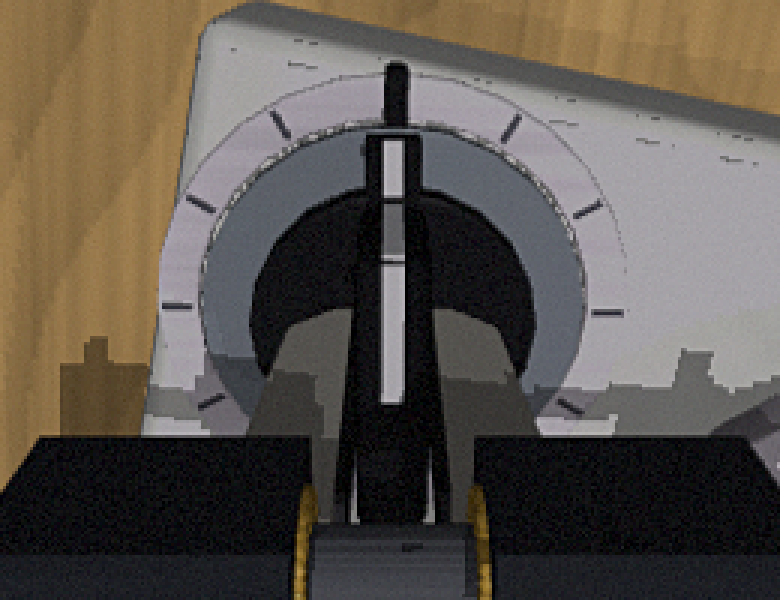

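The view shows the pointer line at column 393 meeting the tab at column 397, about 1° short. I'll nudge it clockwise, let go and rise.

Call:
send_rows --plan '[[[1,0,0,0,-0.017],[1,0,0,0,-0.017],[1,0,0,0,-0.017],[-0.3,0,0,0,-0.017],[-0.3,0,0,0,-0.017],[-0.3,0,0,0,-0.017],[-0.3,0,0,0,-0.017],[-0.3,0,0,0.1,-0.017],[-0.3,0,0,0.3,-0.017],[-1,0,0,0.5,-0.017],[-1,0,0,0.65,-0.017],[-1,0,0,0.65,-0.017],[-1,0,0,0.65,-0.017]]]'

```text
t: 5.75
tool_pos: [0.5139, 0.1036, 0.2368]
orientation: [2.118, 2.316, 0.006]
force: [0.1, -0.1, -0.3]
opening: 0.0755
gripper_force: 0.0
```

```bash
python3 - <<'E'
from h import *
s=telemetry.read_state(); print(s['tool_pos'],s['q'])
im,d,K,T,c=cam('wrist'); np.savez('pics/w4.npz',im=im,d=d,K=K,T=T); W=world(d,K,T)
c=np.array([.5118,.1045]); r=np.hypot(W[...,0]-c[0],W[...,1]-c[1]); ok=(d>0)
def line(m,n):
    Q=W[m][:,:2]*1000; 
    if len(Q)<5: print(n,len(Q)); return
    v=cv2.fitLine(Q.astype(np.float32),cv2.DIST_HUBER,0,.01,.01).ravel(); print(n,len(Q),Q.mean(0),np.degrees(np.arctan2(v[1],v[0]))%180)
line(ok&(r<.04)&(W[...,2]>.107)&(W[...,2]<.115)&(im.min(-1)>110),'line')
line(ok&(r<.05)&(W[...,2]>.0765)&(W[...,2]<.085)&(im.min(-1)>110),'nose')
a=np.degrees(np.arctan2(W[...,1]-c[1],W[...,0]-c[0]))
m=ok&(r>.045)&(r<.06)&(abs(a-96)<12)&(W[...,2]>.068)&(W[...,2]<.08)&(im.max(-1)<60); line(m,'tab'); print(W[m].mean(0))
m=ok&(r<.04)&(W[...,2]>.107)&(W[...,2]<.115);print('bar',cv2.minAreaRect((W[m][:,:2]*1000).astype(np.float32)))
p=proj(np.array([.511,.12,.1]),K,T)
u,v=map(int,p); v0,u0=max(0,v-100),max(0,u-130)
cv2.imwrite('pics/w4.png',cv2.resize(im[v0:v0+200,u0:u0+260],None,fx=3,fy=3,interpolation=3))
# beaker from top + table
E
```

```text
[0.51392845 0.10359882 0.23678473] [ 1.01076648e-01 -8.08783651e-02  1.70090176e+00  3.41728148e-05
  1.51635296e+00  1.19974134e-02]
line 113 [511.40225938 119.66721224] 94.62134
nose 44 [509.44654629 141.35747627] 91.102264
tab 52 [507.58729832 155.70673371] 94.655014
[0.5075873  0.15570673 0.07574489]
bar ((512.4799194335938, 105.69001007080078), (13.361611366271973, 57.46216583251953), 5.379666328430176)
```

The knob line (about 95°) and the tab (about 95.5°) agree within a degree. Now the beaker: I'll look from above it first.

Call:
send_rows --plan '[[[-1,-0.03,0.2,0.1,0],[-1,-0.06,0.4,0.1,0],[-1,-0.085,0.6,0.1,0],[-1,-0.085,0.75,0.1,0],[-1,-0.085,0.87,0.1,0],[-1,-0.085,0.87,0.1,0],[-1,-0.085,0.87,0.1,0],[-1,-0.085,0.87,0.1,0]]]'

```text
t: 6.47
tool_pos: [0.4947, 0.2766, 0.2522]
orientation: [-2.119, -2.318, 0.005]
force: [-0.0, 0.4, -0.6]
opening: 0.0931
gripper_force: 0.0
```

```bash
cat >> h.py <<'E'
def pose():
    s=telemetry.read_state(); y=R.from_rotvec(s['orientation']).as_matrix()[:,1]
    print('t',s['t'],'tcp',s['tool_pos'].round(4),'yaw',np.degrees(np.arctan2(y[1],y[0])).round(2),'open',round(s['opening'],4),'F',s['force'].round(1),'grip',s['gripper_force'],'q6',s['q'][5].round(2))
def circ(W,d,c,rad,lo,hi):
    m=(d>0)&(np.hypot(W[...,0]-c[0],W[...,1]-c[1])<rad)&(W[...,2]>lo)&(W[...,2]<hi); Q=W[m]
    if len(Q)<5: return len(Q)
    e=cv2.minEnclosingCircle((Q[:,:2]*1000).astype(np.float32)); return len(Q),np.round(e[0],1),round(e[1],1),np.median(Q[:,2]).round(4)
E
python3 - <<'E'
from h import *
pose(); im,d,K,T,c=cam('wrist'); W=world(d,K,T)
print('wrist',circ(W,d,(.497,.2785),.045,.08,.095))
for n in ['top','side']:
    z=np.load(f'pics/{n}0.npz'); W=world(z['d'],z['K'],z['T']); print(n,circ(W,z['d'],(.497,.2785),.045,.08,.095))
E
```

```text
t 6.4667 tcp [0.4947 0.2766 0.2522] yaw 5.12 open 0.0931 F [-0.   0.4 -0.6] grip 0.0 q6 0.33
wrist (595, array([498.2, 280. ]), 29.9, np.float64(0.0845))
top (131, array([495.9, 277.2]), 30.2, np.float64(0.0846))
side (75, array([498.5, 280.3]), 31.8, np.float64(0.0841))
```

Call:
send_rows --plan '[[[-1,0.014,0.012,-0.18,0],[-1,0.014,0.012,-0.36,0],[-1,0.014,0.012,-0.54,0],[-1,0.014,0.012,-0.7,0],[-1,0.014,0.012,-0.82,0],[-1,0.014,0.012,-0.9,0],[-1,0.014,0.012,-0.95,0],[-1,0.014,0.012,-0.95,0],[0,0.014,0.012,-0.95,0],[0.2,0.014,0.012,-0.95,0],[0.5,0.014,0.012,-0.95,0],[0.5,0.014,0.012,-0.95,0],[0.5,0.014,0.012,-0.95,0],[0.5,0.014,0.012,-0.95,0],[0.5,0.014,0.012,-0.95,0]]]' --force 25

```text
t: 7.77
tool_pos: [0.4987, 0.2801, 0.0649]
orientation: [2.12, 2.318, 0.002]
force: [-0.5, -0.1, 5.3]
opening: 0.0596
gripper_force: 25.0
```

```bash
python3 -c "
from h import *
pose()"
```

```text
t 7.7667 tcp [0.4987 0.2801 0.0649] yaw 5.11 open 0.0596 F [-0.5 -0.1  5.3] grip 25.00160414725542 q6 0.33
```

Call:
send_rows --plan '[[[0.5,0,0,0.08,0],[0.5,0,0,0.2,0],[0.5,0,0,0.35,0],[0.5,0,0,0.5,0],[0.5,0,0,0.65,0],[0.5,0,0,0.65,0],[0.5,0.1,-0.15,0.65,0],[0.5,0.2,-0.32,0.65,0],[0.5,0.35,-0.5,0.65,0],[0.5,0.5,-0.67,0.65,0],[0.5,0.6,-0.82,0.65,0],[0.5,0.66,-0.93,0.65,0],[0.5,0.68,-1,0.65,0],[0.5,0.68,-1,0.65,0],[0.5,0.68,-1,0.65,0]]]'

```text
t: 9.02
tool_pos: [0.6336, 0.0795, 0.1929]
orientation: [-2.121, -2.315, 0.001]
force: [0.5, -0.2, -1.7]
opening: 0.0597
gripper_force: 25.0
```

```bash
python3 - <<'E'
from h import *
pose()
for n in ['top0','side0','w2']:
    z=np.load(f'pics/{n}.npz'); W=world(z['d'],z['K'],z['T']); print(n,circ(W,z['d'],(.635,.0425),.071,.086,.094))
im,d,K,T,c=cam('wrist'); W=world(d,K,T); print('wrist rim',circ(W,d,(.634,.08),.05,.165,.185))
im,d,K,T,c=cam('top'); W=world(d,K,T); print('plate',circ(W,d,(.635,.0425),.071,.086,.094)); 
for lo in (.15,.16,.17,.18): print(lo,circ(W,d,(.634,.08),.04,lo,lo+.01))
E
```

```text
t 9.0167 tcp [0.6336 0.0795 0.1929] yaw 5.02 open 0.0597 F [ 0.5 -0.2 -1.7] grip 24.999339140485972 q6 -0.04
top0 (1946, array([634.7,  40.7]), 66.2, np.float64(0.0903))
side0 (855, array([636. ,  44.3]), 67.4, np.float64(0.0904))
w2 (4743, array([636. ,  43.3]), 66.3, np.float64(0.0899))
wrist rim (2552, array([632.8,  89.4]), 42.7, np.float64(0.1767))
plate (1187, array([633.9,  38.7]), 64.9, np.float64(0.0904))
0.15 0
0.16 0
0.17 0
0.18 0
```

Call:
send_rows --plan '[[[0.5,0.012,-0.08,0,0],[0.5,0.012,-0.15,0,0],[0.5,0.012,-0.18,0,0],[0.5,0.012,-0.18,-0.05,0],[0.5,0.012,-0.18,-0.1,0],[0.5,0.012,-0.18,-0.13,0],[0.5,0.012,-0.18,-0.155,0],[0.5,0.012,-0.18,-0.165,0],[0.5,0.012,-0.18,-0.165,0],[0.5,0.012,-0.18,-0.165,0]]]'

```text
t: 9.95
tool_pos: [0.6366, 0.0441, 0.1609]
orientation: [-2.12, -2.318, 0.0]
force: [0.9, 0.4, -1.9]
opening: 0.0596
gripper_force: 25.0
```

```bash
python3 - <<'E'
from h import *
pose(); im,d,K,T,c=cam('wrist'); W=world(d,K,T)
for c in [(.636,.043)]: print('rim',circ(W,d,c,.036,.168,.185)); print('plate',circ(W,d,c,.07,.086,.094))
E
```

```text
t 9.95 tcp [0.6366 0.0441 0.1609] yaw 5.12 open 0.0596 F [ 0.9  0.4 -1.9] grip 24.99932469567284 q6 -0.1
rim (3677, array([635.3,  50.1]), 34.5, np.float64(0.1796))
plate (9861, array([636.5,  43.4]), 65.5, np.float64(0.0901))
```

Call:
send_rows --plan '[[[0.5,0,-0.004,-0.01,0],[0.5,0,-0.004,-0.018,0],[0.5,0,-0.004,-0.023,0],[0.5,0,-0.004,-0.027,0],[0.5,0,-0.004,-0.027,0],[0.5,0,-0.004,-0.027,0]]]'

```text
t: 10.5
tool_pos: [0.6366, 0.043, 0.1556]
orientation: [-2.12, -2.318, 0.0]
force: [0.2, -0.3, -1.1]
opening: 0.0593
gripper_force: 25.0
```

Call:
send_rows --plan '[[[0.5,0,0,-0.003,0],[0.5,0,0,-0.005,0],[0.5,0,0,-0.005,0]]]'

```text
t: 10.75
tool_pos: [0.6367, 0.043, 0.1549]
orientation: [2.12, 2.318, 0.0]
force: [-1.0, 0.0, -0.4]
opening: 0.0595
gripper_force: 25.0
```

Call:
send_rows --plan '[[[0.5,0,0,-0.003,0],[0.5,0,0,-0.005,0],[0.5,0,0,-0.005,0]]]'

```text
t: 11.0
tool_pos: [0.6367, 0.043, 0.1549]
orientation: [2.12, 2.318, 0.0]
force: [-4.3, 0.1, 7.0]
opening: 0.0591
gripper_force: 25.0
```

It's in contact (7 N), so I'll release and rise clear.

Call:
send_rows --plan '[[[-0.4,0,0,0.002,0],[-0.6,0,0,0.002,0],[-0.8,0,0,0.002,0],[-1,0,0,0.002,0],[-1,0,0,0.002,0],[-1,0,0,0.002,0],[-1,0,0,0.1,0],[-1,0,0,0.3,0],[-1,0,0,0.5,0],[-1,0,0,0.6,0],[-1,0,0,0.6,0],[-1,0,0,0.6,0]]]'

```text
t: 12.0
tool_pos: [0.6376, 0.043, 0.2758]
orientation: [2.118, 2.316, 0.004]
force: [0.6, 0.5, 0.1]
opening: 0.0933
gripper_force: 0.0
```

```bash
python3 - <<'E'
from h import *
pose(); im,d,K,T,c=cam('wrist'); W=world(d,K,T)
c=(.636,.043); print('rim',circ(W,d,c,.04,.171,.182)); print('plate',circ(W,d,c,.07,.086,.094))
for n in ['top0','side0']:
    z=np.load(f'pics/{n}.npz'); W=world(z['d'],z['K'],z['T']); q=(.498,-.309); print(n,circ(W,z['d'],q,.02,.035,.055), circ(W,z['d'],q,.05,.005,.016))
E
```

```text
t 12.0 tcp [0.6376 0.043  0.2758] yaw 5.1 open 0.0933 F [0.6 0.5 0.1] grip 0.0 q6 -0.1
rim (894, array([636.9,  42.9]), 29.8, np.float64(0.1745))
plate (5541, array([636.4,  43.2]), 65.9, np.float64(0.09))
top0 (59, array([ 498.4, -309.8]), 11.0, np.float64(0.0445)) (528, array([ 497. , -309.1]), 48.5, np.float64(0.0104))
side0 (56, array([ 498.8, -308.4]), 10.8, np.float64(0.0433)) (412, array([ 499. , -307.6]), 38.1, np.float64(0.0104))
```

The beaker stands centred within a millimetre. Now to the cover.

Call:
send_rows --plan '[[[-1,-0.08,-0.2,0,0],[-1,-0.16,-0.4,0,0],[-1,-0.24,-0.6,0,0],[-1,-0.32,-0.8,0,0],[-1,-0.4,-1,0,0],[-1,-0.4,-1,0,0]]]'

```text
t: 12.55
tool_pos: [0.5533, -0.162, 0.271]
orientation: [-2.124, -2.311, 0.006]
force: [0.3, 0.1, 0.4]
opening: 0.0929
gripper_force: 0.0
```

Call:
send_rows --plan '[[[-1,-0.1,-0.2,-0.1,0],[-1,-0.2,-0.4,-0.2,0],[-1,-0.27,-0.6,-0.3,0],[-1,-0.3,-0.76,-0.4,0],[-1,-0.3,-0.76,-0.45,0],[-1,-0.3,-0.76,-0.45,0],[-0.2,-0.3,-0.76,-0.45,0],[-0.2,-0.3,-0.76,-0.45,0]]]'

```text
t: 13.22
tool_pos: [0.4966, -0.3079, 0.183]
orientation: [-2.119, -2.317, -0.001]
force: [-0.3, 0.4, -0.3]
opening: 0.0839
gripper_force: 0.0
```

```bash
python3 - <<'E'
from h import *
pose(); im,d,K,T,c=cam('wrist'); W=world(d,K,T)
q=(.4985,-.309); print('knob',circ(W,d,q,.02,.035,.055),'disc',circ(W,d,q,.045,.006,.014))
u,v=map(int,proj(np.array([.4985,-.309,.01]),K,T)); print(u,v,im[v-5:v+5,u-25:u-18].mean((0,1)))
E
```

```text
t 13.2167 tcp [ 0.4966 -0.3079  0.183 ] yaw 5.11 open 0.0839 F [-0.3  0.4 -0.3] grip 0.0 q6 -0.73
knob (341, array([ 499.7, -309.3]), 10.9, np.float64(0.0434)) disc (2652, array([ 500.1, -309.1]), 36.9, np.float64(0.0098))
318 184 [167.         159.2        164.64285714]
```

Call:
send_rows --plan '[[[-0.2,0.015,-0.006,-0.15,0],[-0.2,0.015,-0.006,-0.3,0],[-0.2,0.015,-0.006,-0.45,0],[-0.2,0.015,-0.006,-0.57,0],[-0.2,0.015,-0.006,-0.67,0],[-0.2,0.015,-0.006,-0.73,0],[-0.2,0.015,-0.006,-0.75,0],[-0.2,0.015,-0.006,-0.75,0],[-0.2,0.015,-0.006,-0.75,0],[1,0.015,-0.006,-0.75,0],[1,0.015,-0.006,-0.75,0],[1,0.015,-0.006,-0.75,0],[1,0.015,-0.006,-0.75,0],[1,0.015,-0.006,-0.75,0],[1,0.015,-0.006,-0.75,0],[1,0.015,-0.006,-0.75,0]]]' --force 20

```text
t: 14.6
tool_pos: [0.4997, -0.3103, 0.0338]
orientation: [2.12, 2.318, -0.0]
force: [-0.4, -0.1, 2.8]
opening: 0.021
gripper_force: 20.0
```

```bash
python3 -c "
from h import *
pose()"
```

```text
t 14.6 tcp [ 0.4997 -0.3103  0.0338] yaw 5.1 open 0.021 F [-0.4 -0.1  2.8] grip 20.000256299972534 q6 -0.73
```

Call:
send_rows --plan '[[[1,0,0,0.06,0],[1,0,0,0.15,0],[1,0,0,0.3,0],[1,0,0,0.45,0],[1,0,0,0.6,0],[1,0,0,0.75,0],[1,0.02,0.1,0.9,0],[1,0.05,0.25,1,0],[1,0.15,0.4,1,0],[1,0.25,0.55,1,0],[1,0.35,0.7,1,0],[1,0.4,0.85,1,0],[1,0.4,0.97,1,0],[1,0.4,1,1,0],[1,0.4,1,1,0]]]'

```text
t: 15.85
tool_pos: [0.5796, -0.1083, 0.2342]
orientation: [-2.117, -2.321, -0.0]
force: [0.4, 0.1, -0.9]
opening: 0.0216
gripper_force: 20.0
```

Call:
send_rows --plan '[[[1,0.04,0.1,0.05,0],[1,0.09,0.25,0.1,0],[1,0.15,0.4,0.1,0],[1,0.21,0.53,0.1,0],[1,0.25,0.63,0.1,0],[1,0.28,0.7,0.1,0],[1,0.286,0.74,0.1,0],[1,0.286,0.76,0.1,0],[1,0.286,0.76,0.1,0],[1,0.286,0.76,0.1,0],[1,0.286,0.76,0.1,0]]]'

```text
t: 16.77
tool_pos: [0.6366, 0.0405, 0.2538]
orientation: [2.122, 2.317, -0.0]
force: [0.9, -0.4, -1.3]
opening: 0.0213
gripper_force: 20.0
```

```bash
python3 - <<'E'
from h import *
pose(); im,d,K,T,c=cam('wrist'); W=world(d,K,T); s=telemetry.read_state()['tool_pos']
m=(d>0)&(np.hypot(W[...,0]-s[0],W[...,1]-s[1])<.05)&(W[...,2]>s[2]-.035)&(W[...,2]<s[2]-.018); Q=W[m]
print(len(Q),cv2.minEnclosingCircle((Q[:,:2]*1000).astype(np.float32)),np.percentile(Q[:,2],[5,50,95]))
A=np.c_[Q[:,:2]-s[:2],np.ones(len(Q))]; g=np.linalg.lstsq(A,Q[:,2],rcond=None)[0]; print('tilt',g)
cv2.imwrite('pics/w5.png',im)
E
```

```text
t 16.7667 tcp [0.6366 0.0405 0.2538] yaw 5.03 open 0.0213 F [ 0.9 -0.4 -1.3] grip 19.99977618455887 q6 -0.1
4906 ((636.6395263671875, 41.29706954956055), 37.00832748413086) [0.22859903 0.22973714 0.23074582]
tilt [-1.26424405e-05 -2.96521266e-03  2.29747283e-01]
```

View pics/w5.png

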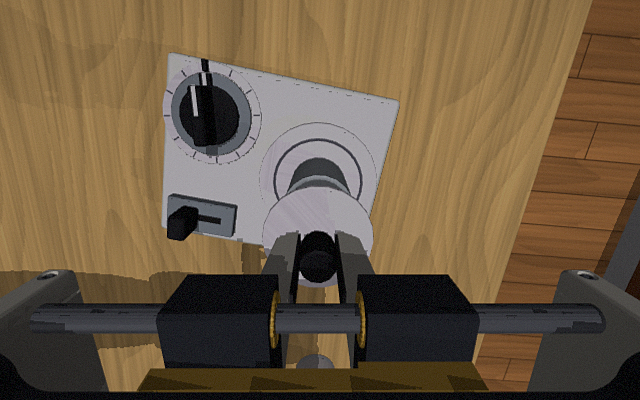

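The view shows the aluminium cover held level above the beaker, with the cover knob at (318,257). The heat pointer still stands at the tab, near (205,70). Now I'll lower it.

Call:
send_rows --plan '[[[1,0.001,0.008,-0.04,0],[1,0.001,0.008,-0.09,0],[1,0.001,0.008,-0.13,0],[1,0.001,0.008,-0.17,0],[1,0.001,0.008,-0.195,0],[1,0.001,0.008,-0.21,0],[1,0.001,0.008,-0.22,0],[1,0.001,0.008,-0.23,0],[1,0.001,0.008,-0.238,0],[1,0.001,0.008,-0.238,0],[1,0.001,0.008,-0.238,0]]]'

```text
t: 17.73
tool_pos: [0.6371, 0.0435, 0.2063]
orientation: [2.12, 2.318, 0.0]
force: [0.1, -0.6, -0.7]
opening: 0.0219
gripper_force: 20.0
```

Call:
send_rows --plan '[[[1,0,-0.005,-0.004,0],[1,0,-0.005,-0.008,0],[1,0,-0.005,-0.011,0],[1,0,-0.005,-0.011,0]]]'

```text
t: 18.07
tool_pos: [0.6371, 0.0424, 0.2039]
orientation: [2.12, 2.318, 0.0]
force: [-0.2, 0.0, -0.2]
opening: 0.0212
gripper_force: 20.0
```

Call:
send_rows --plan '[[[1,0,0,-0.004,0],[1,0,0,-0.007,0],[1,0,0,-0.007,0]]]'

```text
t: 18.32
tool_pos: [0.6373, 0.0424, 0.2039]
orientation: [2.12, 2.317, 0.001]
force: [-3.2, -0.7, 6.8]
opening: 0.0214
gripper_force: 20.0
```

Contact came at the expected height. I'll release, rise and check.

Call:
send_rows --plan '[[[0.3,0,0,0.003,0],[0,0,0,0.003,0],[-0.2,0,0,0.003,0],[-0.3,0,0,0.003,0],[-0.3,0,0,0.003,0],[-0.3,0,0,0.1,0],[-0.3,0,0,0.25,0],[-0.3,0,0,0.4,0],[-0.3,0,0,0.5,0],[-0.3,0,0,0.5,0],[-0.3,0,0,0.5,0]]]'

```text
t: 19.23
tool_pos: [0.6378, 0.0424, 0.3042]
orientation: [2.119, 2.316, 0.004]
force: [-0.2, 1.1, -0.5]
opening: 0.0606
gripper_force: 0.0
```

```bash
python3 - <<'E'
from h import *
pose(); im,d,K,T,c=cam('wrist'); W=world(d,K,T)
c=(.637,.043); print(circ(W,d,c,.045,.174,.19)); 
m=(d>0)&(np.hypot(W[...,0]-c[0],W[...,1]-c[1])<.04)&(W[...,2]>.174)&(W[...,2]<.187); Q=W[m]
print('tilt',np.linalg.lstsq(np.c_[Q[:,:2]-c,np.ones(len(Q))],Q[:,2],rcond=None)[0])
# switch
for n,(d,W) in {'wrist':(d,W)}.items(): 
    m=(d>0)&(np.hypot(W[...,0]-.483,W[...,1]+.0136)<.03)&(W[...,2]>.11)&(W[...,2]<.13); Q=W[m]; print(len(Q),Q.mean(0) if len(Q) else '', cv2.minAreaRect((Q[:,:2]*1000).astype(np.float32)) if len(Q)>4 else '')
for n in ['top0','side0','w2']:
    z=np.load(f'pics/{n}.npz'); W=world(z['d'],z['K'],z['T'])
    m=(z['d']>0)&(np.hypot(W[...,0]-.483,W[...,1]+.0136)<.03)&(W[...,2]>.11)&(W[...,2]<.13); Q=W[m]; print(n,len(Q),Q.mean(0) if len(Q) else '', cv2.minAreaRect((Q[:,:2]*1000).astype(np.float32)) if len(Q)>4 else '')
E
```

```text
t 19.2333 tcp [0.6378 0.0424 0.3042] yaw 5.1 open 0.0606 F [-0.2  1.1 -0.5] grip 0.0 q6 -0.1
(3545, array([637.1,  43.6]), 36.8, np.float64(0.1798))
tilt [-1.73027842e-05 -8.58039069e-04  1.79770900e-01]
377 [ 0.49071752 -0.01120894  0.11792607] ((489.4945373535156, -12.641630172729492), (27.399738311767578, 19.510408401489258), 83.43083953857422)
top0 95 [ 0.48627162 -0.01493573  0.11901163] ((486.74383544921875, -14.685835838317871), (26.887773513793945, 19.689456939697266), 89.59716033935547)
side0 62 [ 0.48509732 -0.01447266  0.11764796] ((486.4623107910156, -12.468379974365234), (28.453685760498047, 17.74295425415039), 82.6808853149414)
w2 552 [ 0.48712487 -0.01099315  0.11781603] ((488.1989440917969, -12.77455997467041), (27.723180770874023, 20.161773681640625), 83.30204010009766)
```

The cover is seated level (top face at 0.180, tilt under 0.1°). Now the switch: I'll turn the gripper across it and grip its sides.

Call:
send_rows --plan '[[[-0.2,-0.1,-0.03,0,0.11],[-0.2,-0.25,-0.09,0,0.22],[-0.2,-0.4,-0.15,0,0.33],[-0.2,-0.55,-0.2,0,0.44],[-0.2,-0.68,-0.25,0,0.55],[-0.2,-0.746,-0.276,0,0.66],[-0.2,-0.746,-0.276,0,0.77],[-0.2,-0.746,-0.276,0,0.88],[-0.2,-0.746,-0.276,0,0.99],[-0.2,-0.746,-0.276,0,1],[-0.2,-0.746,-0.276,0,1]]]'

```text
t: 20.2
tool_pos: [0.4871, -0.0127, 0.3007]
orientation: [-0.681, -3.064, 0.0]
force: [1.0, 0.4, -0.8]
opening: 0.0561
gripper_force: 0.0
```

Call:
send_rows --plan '[[[-0.2,0,0,-0.1,0.1],[-0.2,0,0,-0.25,0.2],[-0.2,0,0,-0.4,0.307],[-0.2,0,0,-0.5,0.307],[-0.2,0,0,-0.5,0.307],[-0.2,0,0,-0.5,0.307]]]'

```text
t: 20.7
tool_pos: [0.4866, -0.0126, 0.201]
orientation: [-0.183, -3.132, -0.0]
force: [0.2, 0.3, -0.1]
opening: 0.0559
gripper_force: 0.0
```

```bash
python3 - <<'E'
from h import *
pose(); im,d,K,T,c=cam('wrist'); W=world(d,K,T)
m=(d>0)&(np.hypot(W[...,0]-.4885,W[...,1]+.0127)<.028)&(W[...,2]>.11)&(W[...,2]<.13); Q=W[m]; print(len(Q),Q.mean(0), cv2.minAreaRect((Q[:,:2]*1000).astype(np.float32)))
E
```

```text
t 20.7 tcp [ 0.4866 -0.0126  0.201 ] yaw 83.33 open 0.0559 F [ 0.2  0.3 -0.1] grip 0.0 q6 -1.59
750 [ 0.48638348 -0.01331336  0.1182428 ] ((487.62738037109375, -13.403534889221191), (27.8818302154541, 19.417781829833984), 84.43513488769531)
```

Call:
send_rows --plan '[[[-0.2,0.005,-0.002,-0.12,0],[-0.2,0.005,-0.002,-0.24,0],[-0.2,0.005,-0.002,-0.35,0],[-0.2,0.005,-0.002,-0.43,0],[-0.2,0.005,-0.002,-0.475,0],[-0.2,0.005,-0.002,-0.485,0],[-0.2,0.005,-0.002,-0.485,0],[1,0.005,-0.002,-0.485,0],[1,0.005,-0.002,-0.485,0],[1,0.005,-0.002,-0.485,0],[1,0.005,-0.002,-0.485,0],[1,0.005,-0.002,-0.485,0],[1,0.005,-0.002,-0.485,0]]]' --force 20

```text
t: 21.83
tool_pos: [0.4892, -0.0142, 0.1062]
orientation: [0.178, 3.136, -0.003]
force: [-1.3, -5.6, 2.9]
opening: 0.0281
gripper_force: 20.0
```

Call:
send_rows --plan '[[[1,0.02,-0.005,0,0],[1,0.045,-0.008,0,0],[1,0.07,-0.011,0,0],[1,0.095,-0.014,0,0],[1,0.12,-0.017,0,0],[1,0.135,-0.018,0,0],[1,0.145,-0.019,0,0],[1,0.145,-0.019,0,0],[1,0.145,-0.019,0,0]]]'

```text
t: 22.58
tool_pos: [0.5159, -0.0171, 0.1059]
orientation: [-0.177, -3.131, 0.001]
force: [-16.9, -1.6, 17.7]
opening: 0.0275
gripper_force: 20.0
```

Call:
send_rows --plan '[[[1,0.008,-0.001,0,0],[1,0.015,-0.001,0,0],[1,0.015,-0.001,0,0],[1,0.015,-0.001,0,0]]]'

```text
t: 22.92
tool_pos: [0.5177, -0.0173, 0.1053]
orientation: [-0.177, -3.129, 0.001]
force: [-21.2, -1.4, 17.7]
opening: 0.0279
gripper_force: 20.0
```

```bash
python3 - <<'E'
from h import *
pose(); im,d,K,T,c=cam('wrist'); W=world(d,K,T)
m=(d>0)&(np.hypot(W[...,0]-.517,W[...,1]+.016)<.02)&(W[...,2]>.112)&(W[...,2]<.124); Q=W[m]; print(len(Q),Q.mean(0), cv2.minAreaRect((Q[:,:2]*1000).astype(np.float32)))
im,d,K,T,c=cam('wrist'); cv2.imwrite('pics/w6.png',im)
E
```

```text
t 22.9167 tcp [ 0.5177 -0.0173  0.1053] yaw 83.53 open 0.0279 F [-21.2  -1.4  17.7] grip 19.98035967350006 q6 -1.59
2103 [ 0.51210866 -0.01597032  0.11841736] ((514.6045532226562, -15.826866149902344), (36.71034240722656, 21.552927017211914), 82.92694091796875)
```

Call:
send_rows --plan '[[[1,0,0,0,0],[1,0.008,-0.001,0,0],[1,0.015,-0.002,0,0],[1,0.015,-0.002,0,0],[1,0.015,-0.002,0,0]]]' --force 40

```text
t: 23.43
tool_pos: [0.5181, -0.0173, 0.1052]
orientation: [-0.176, -3.123, 0.001]
force: [-35.7, -0.4, 31.1]
opening: 0.0276
gripper_force: 40.0
```

The force is rising without motion, so it's at the stop. I'll open, rise and check.

Call:
send_rows --plan '[[[0.2,0,0,0,0],[0,0,0,0,0],[-0.2,0,0,0,0],[-0.2,0,0,0,0],[-0.2,0,0,0.1,0],[-0.2,0,0,0.25,0],[-0.2,-0.1,0,0.4,0],[-0.2,-0.15,0,0.5,0],[-0.2,-0.15,0,0.5,0],[-0.2,-0.15,0,0.5,0]]]'

```text
t: 24.27
tool_pos: [0.4949, -0.0177, 0.207]
orientation: [0.177, 3.133, -0.0]
force: [-0.0, 0.6, -0.2]
opening: 0.0559
gripper_force: 0.0
```

```bash
python3 - <<'E'
from h import *
pose(); im,d,K,T,c=cam('wrist'); W=world(d,K,T); cv2.imwrite('pics/w7.png',im)
m=(d>0)&(np.hypot(W[...,0]-.5175,W[...,1]+.0165)<.028)&(W[...,2]>.112)&(W[...,2]<.124); Q=W[m]; print('switch',len(Q),cv2.minAreaRect((Q[:,:2]*1000).astype(np.float32)))
m=(d>0)&(np.hypot(W[...,0]-.5118,W[...,1]-.105)<.04)&(W[...,2]>.107)&(W[...,2]<.115)&(im.max(-1)<400);print('bar',cv2.minAreaRect((W[m][:,:2]*1000).astype(np.float32)))
for n in ['top','side']:
    im,d,K,T,c=cam(n); W=world(d,K,T); print(n,'cover',circ(W,d,(.637,.043),.045,.174,.187),'jar',circ(W,d,(.662,-.323),.05,.07,.1),'bottle',circ(W,d,(.6615,.355),.03,.14,.16))
E
```

```text
t 24.2667 tcp [ 0.4949 -0.0177  0.207 ] yaw 83.52 open 0.0559 F [-0.   0.6 -0.2] grip 0.0 q6 -1.6
switch 659 ((513.1030883789062, -16.186927795410156), (27.996173858642578, 18.87885856628418), 84.73685455322266)
bar ((511.5801086425781, 104.70953369140625), (13.850547790527344, 58.39820861816406), 4.985924243927002)
top cover (243, array([647.1,  39.5]), 34.0, np.float64(0.1803)) jar (468, array([ 661.9, -324.4]), 30.9, np.float64(0.0851)) bottle (128, array([662.2, 352.8]), 15.0, np.float64(0.1494))
side cover (98, array([647.8,  45.3]), 37.4, np.float64(0.1802)) jar (352, array([ 662.3, -322. ]), 32.1, np.float64(0.0846)) bottle (48, array([661.8, 356.9]), 17.4, np.float64(0.149))
```

View pics/w7.png

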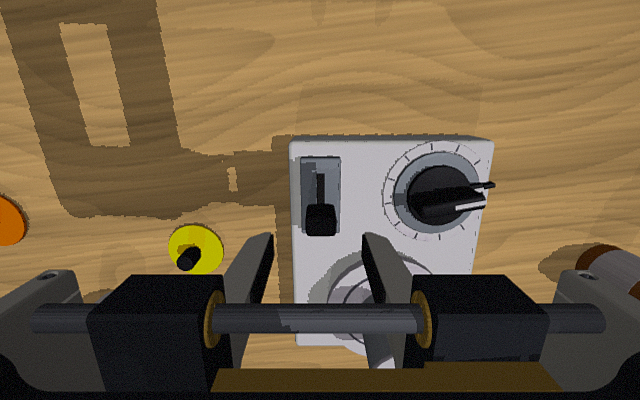

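The switch reads about 1 mm short of its computed end position (0.513 against 0.514), and the cover's top and side readings look occluded by the gripper. To be sure of the switch, I'll push its back with closed fingers.

Call:
send_rows --plan '[[[1,-0.04,0.01,0,0],[1,-0.075,0.01,0,0],[1,-0.075,0.01,0,0],[1,-0.075,0.01,0,0],[1,-0.075,0.01,-0.1,0],[1,-0.075,0.01,-0.25,0],[1,-0.075,0.01,-0.4,0],[1,-0.075,0.01,-0.5,0],[1,-0.075,0.01,-0.52,0],[1,-0.075,0.01,-0.52,0],[1,-0.04,0.01,-0.52,0],[1,-0.02,0.008,-0.52,0],[1,-0.005,0.006,-0.52,0],[1,-0.005,0.006,-0.52,0],[1,-0.005,0.006,-0.52,0]]]'

```text
t: 25.67
tool_pos: [0.4937, -0.0165, 0.1024]
orientation: [0.177, 3.135, -0.0]
force: [-0.5, 1.5, 0.1]
opening: 0.0005
gripper_force: 0.0
```

Call:
send_rows --plan '[[[1,0.01,-0.001,0,0],[1,0.015,-0.002,0,0],[1,0.02,-0.002,0,0],[1,0.02,-0.002,0,0],[1,0.02,-0.002,0,0]]]'

```text
t: 26.08
tool_pos: [0.4953, -0.0166, 0.1012]
orientation: [-0.177, -3.133, -0.0]
force: [-8.4, 2.0, 6.5]
opening: 0.0006
gripper_force: 4.3
```

Call:
send_rows --plan '[[[1,0.01,-0.001,0,0],[1,0.02,-0.002,0,0],[1,0.025,-0.002,0,0],[1,0.025,-0.002,0,0],[1,0.025,-0.002,0,0]]]'

```text
t: 26.5
tool_pos: [0.4959, -0.0166, 0.1004]
orientation: [-0.176, -3.123, -0.0]
force: [-32.7, 2.0, 23.3]
opening: 0.0006
gripper_force: 16.6
```

It's firmly at the stop (33 N with no motion). I'll back off, rise, clear the scene and verify.

Call:
send_rows --plan '[[[1,-0.06,0,0,0],[1,-0.12,0,0,0],[1,-0.12,0,0.15,0],[1,-0.12,0,0.35,0],[1,-0.12,0,0.55,0],[1,-0.2,-0.1,0.75,0],[1,-0.35,-0.3,0.9,0],[1,-0.45,-0.5,1,0],[1,-0.45,-0.7,1,0],[1,-0.45,-0.9,1,0],[1,-0.45,-1,1,0],[1,-0.45,-1,1,0],[1,-0.45,-1,1,0]]]'

```text
t: 27.58
tool_pos: [0.4112, -0.2191, 0.3014]
orientation: [-0.184, -3.136, -0.0]
force: [1.0, -0.2, 0.3]
opening: 0.0005
gripper_force: 0.0
```

```bash
python3 - <<'E'
from h import *
pose()
out=[]
for n in ['top','side']:
    im,d,K,T,c=cam(n); W=world(d,K,T); print(n,'cover',circ(W,d,(.637,.043),.06,.174,.187),'jar',circ(W,d,(.662,-.323),.05,.07,.1),'bottle',circ(W,d,(.6615,.355),.03,.14,.16))
    z=np.load(f'pics/{n}0.npz'); W0=world(z['d'],z['K'],z['T'])
    for w,dd,lab in [(W0,z['d'],'before'),(W,d,'after')]:
        m=(dd>0)&(np.hypot(w[...,0]-.5,w[...,1]+.0145)<.045)&(w[...,2]>.11)&(w[...,2]<.13); Q=w[m]; print(lab,len(Q),cv2.minAreaRect((Q[:,:2]*1000).astype(np.float32))[:2] if len(Q)>4 else '')
    m=(d>0)&(np.hypot(W[...,0]-.5118,W[...,1]-.105)<.04)&(W[...,2]>.107)&(W[...,2]<.115); print('bar',cv2.minAreaRect((W[m][:,:2]*1000).astype(np.float32)))
    u,v=map(int,proj(np.array([.58,.045,.1]),K,T)); out.append(cv2.resize(im[v-65:v+65,u-60:u+60],None,fx=3.3,fy=3.3,interpolation=3))
cv2.imwrite('pics/end.png',np.hstack(out))
E
```

```text
t 27.5833 tcp [ 0.4112 -0.2191  0.3014] yaw 83.27 open 0.0005 F [ 1.  -0.2  0.3] grip 0.0 q6 -2.05
top cover (665, array([635.6,  41.9]), 37.2, np.float64(0.1803)) jar (466, array([ 662. , -324.2]), 30.9, np.float64(0.0852)) bottle (128, array([662. , 353.7]), 15.6, np.float64(0.1492))
before 95 ((486.74383544921875, -14.685835838317871), (26.887773513793945, 19.689456939697266))
after 95 ((511.4534912109375, -17.25684356689453), (27.04778289794922, 18.959514617919922))
bar ((510.57415771484375, 102.970947265625), (14.057159423828125, 56.99660873413086), 4.688477993011475)
side cover 1 jar (356, array([ 661.6, -320.1]), 32.9, np.float64(0.0846)) bottle (46, array([661.3, 356.6]), 17.4, np.float64(0.1487))
before 62 ((486.4623107910156, -12.468379974365234), (28.453685760498047, 17.74295425415039))
after 56 ((512.6731567382812, -14.95350456237793), (29.29430389404297, 18.735687255859375))
bar ((511.88494873046875, 105.23426055908203), (16.658876419067383, 57.75233459472656), 5.96566104888916)
```

View pics/end.png

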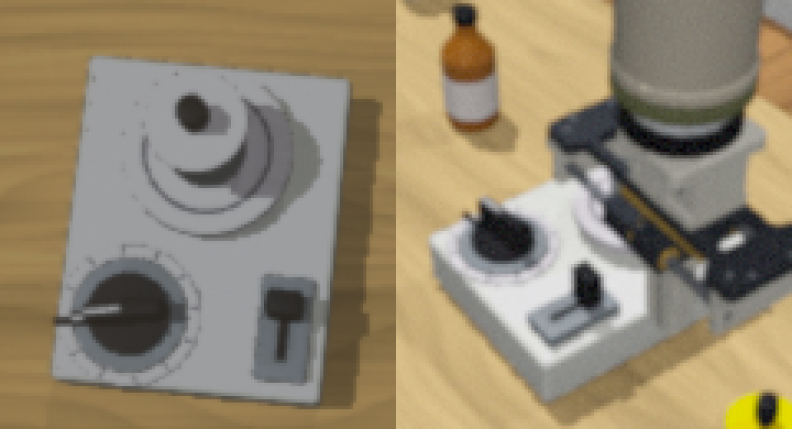

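The top crop shows the cover centred on the beaker, the pointer at the tab (75,318), and the switch at the plate end. In the hotplate frame the switch sits 15.0 mm past the knob axis, which is exactly the full-on position. The bottle and jar have not moved. Handing in.

```bash
python3 -c "
from plant import order
print(order.close_job())"
```

```text
the job is handed in; nothing more can be done
None
```

The job is done and handed in at about 28 s: knob pointer within about a degree of the tab, beaker centred, cover seated level, switch pushed to its far stop (measured at full-on), bottle and jar unmoved; the knob started only about 15° (0.26 rad) from the tab, less than the 0.7 rad the text gives, so I went by the images.

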